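Pack the gold-test kit and uncap the test acid

TASK

Get the gold-test kit ready: lay the black touchstone flat in its empty bed in the wooden kit and stand the amber acid bottle, still capped, in the empty square well, without dropping either or tipping the acid over. Then, with the bottle standing in its well, open its white push-and-turn safety cap (press it down, keep it down while you turn it anticlockwise until it comes free) and lift it straight up. Finish while still holding the cap level and still, straight above the open bottle with about 5 cm of air between them; the stone and the bottle stay fully home in the kit and everything else on the counter stays where it is.

Things in the scene. Friction and masses are not known exactly. Their poses are not given: they have to be found in the camera images.
- kit: Gold-test kit: fixed walnut case, 160 (own x) x 240 (own y) x 36 mm high, no lid, dark green insert with cream-lined hollows, flush with its rim. Origin: centre of its underside, z up. Two square bottle wells in its +x half (+y one holds the other bottle, -y one empty), empty touchstone bed at -x, -y; at -x, +y six thin test needles standing 6 mm above the insert. Turned up to 0.3 rad.
- well (a point): Centre of the floor of the kit's empty square well, axes as the kit; at 36, -55 mm from the kit's origin. The well is 47 x 47 mm and 28 mm deep (floor 8 mm, rim 36 mm above the counter). The other, occupied well's centre is 110 mm away along kit +y.
- stone_bed (a point): Centre of the floor of the empty rectangular bed for the touchstone, axes as the kit. The bed is 46 mm in kit x by 79 mm in kit y, 8 mm deep (floor 28 mm above the counter, rim at 36 mm).
- stone: Touchstone: loose flat black slab, 42 mm (own x) x 75 mm (own y) x 16 mm thick, its underside bevelled 2 mm all round over 3 mm, lying on the counter; 150 g, give or take. Origin: centre of its underside. Lying in its bed it stands 8 mm proud of the insert, so grip only the upper 6 mm or so of its long sides when laying it in. Either way round fits.
- bottle: Test-acid bottle: loose, square, amber glass, yellow-banded label. Body 44 x 44 mm, foot tapered to 39 mm over the lowest 5 mm, body top at 46 mm, neck 26 mm wide up to 71 mm, closed by a dropper plug; about 160 g. Origin: centre of its underside, z up. Fits the well in any of its four square positions. Hooks on the neck catch the locked cap, which is strong enough to carry the bottle by.
- cap: White ribbed push-and-turn safety cap of the amber bottle: 43 mm outer diameter, 26 mm high, about 30 g with its liner. Origin: centre of its lower rim, z up. Locked on, its lower rim is 54 mm and its top 80 mm above the bottle's underside, its x axis along the bottle's x. Pressed fully down it sinks 5.5 mm.
- cap_grip (a point): On the cap's axis, 20 mm above its lower rim. Keep fingertips above the rim: the cap sinks towards the bottle's body. Press down 4 to 5.5 mm, stay down and turn anticlockwise seen from above (as the red arrows). It comes free of the hooks after 0.65 rad, a stop ends the turn at 1.45; aim for 1.05 rad (60 degrees), then lift. Unpressed it turns about 0.1 rad.
- liner (a joint): Spring liner inside the cap, reads how far the cap is pressed down: 0 (locked or off) to 0.0055 m (dead stop). Pressing takes 4 N to start, 8 N at 3.3 mm and 10.6 N at the stop. The cap's lugs pass the teeth of the hooks above 0.0032.
- sister: The other bottle, already in the kit's other well: green glass, same square body, slim black cap of 33 mm diameter, 74 mm high. Leave it. Origin: centre of its underside.
- scale: Chrome digital pocket scale, 76 x 130 x 22 mm, loose. Leave it. Origin: centre of its underside.
- ring: Platinum solitaire ring lying on the scale's pan, 22 mm across, 3 mm high, loose. Leave it. Origin: centre of its underside.
- locket: Gold locket lying on the counter, 25 mm across, 7 mm high, loose. Leave it. Origin: centre of its underside.
- pin_holder: Brass hat pin holder with five pearl-headed pins, 60 mm foot, 140 mm high with pins, loose. Leave it. Origin: centre of its underside.
- loupe: Folded jeweller's loupe, 60 x 24 x 18 mm, loose. Leave it. Origin: underside of its lens barrel.
- gem_tester: Black pen-type gem tester, 30 x 150 x 18 mm plus a 30 mm steel probe, loose. Leave it. Origin: centre of its underside.
There are look-alikes about, which are no part of the job. Of the things shaped like the cap, the white one is meant.

How it is judged:
On the way, in this order (a step that is already met when the one before it is completed fails the run):
1. the touchstone lies home in its bed, let go, and the acid bottle stands home in its well with its cap still locked on (horizontal distance between stone and stone_bed below 0.005 m and z of stone in the frame of stone_bed below 0.003 m and angle between each of stone, bottle's own z axis and vertical below 0.06 rad and contact force between the fingers and stone below 0.1 N and horizontal distance between bottle and well below 0.005 m and z of bottle in the frame of well below 0.003 m and z of cap in the frame of bottle below 0.058 m and angle between the x axis of cap and the x axis of bottle, either way round below 0.3 rad), for 0.2 s.
2. with the bottle home in its well, the cap is turned past the hooks' teeth while pressed down (horizontal distance between bottle and well below 0.005 m and z of bottle in the frame of well below 0.003 m and angle between bottle's own z axis and vertical below 0.06 rad and value of joint liner above 0.0015 m and z of cap in the frame of bottle below 0.0535 m and angle between the x axis of cap and the x axis of bottle, either way round above 0.45 rad).
At the end, for the whole second after the job is handed in: Stone and bottle home (5 mm of centre, 3 mm of the floor, 0.06 rad of upright), still, untouched by the fingers; cap held still by the fingers (over 1 N), 0.2 rad of level, 20 mm of the bottle's axis, its lower rim 20 to 100 mm above the neck and off the bottle (horizontal distance between stone and stone_bed below 0.005 m and z of stone in the frame of stone_bed below 0.003 m and angle between each of stone, bottle's own z axis and vertical below 0.06 rad and contact force between the fingers and stone below 0.1 N and horizontal distance between bottle and well below 0.005 m and z of bottle in the frame of well below 0.003 m and z of cap in the frame of bottle between 0.091 and 0.171 m and horizontal distance between cap and bottle below 0.02 m and angle between cap's own z axis and vertical below 0.2 rad and contact force between the fingers and cap above 1 N and contact force between cap and bottle below 0.05 N and contact force between the fingers and bottle below 0.1 N and linear speed of each of cap, bottle, stone below 0.02 m/s); the arm keeps its last pose, push and grip.
It fails at once if the acid bottle is tipped over (more than 0.6 rad) (angle between bottle's own z axis and vertical above 0.6 rad).
It fails at once if the bottle is dropped (linear speed of bottle above 0.6 m/s and contact force between the fingers and bottle below 0.05 N and contact force between the fingers and cap below 0.05 N).
It fails at once if the stone is dropped (linear speed of stone above 0.6 m/s and contact force between the fingers and stone below 0.05 N).
It fails at once if another thing on the counter or in the kit is moved by more than 20 mm (distance of any of sister, scale, ring, locket, pin_holder, loupe, gem_tester from where it was at the start of the episode above 0.02 m).
It also fails if it takes over 54 s, if anything falls off the work surface, if the arm or the gripper's body presses on something with over 40 N, if the wrist force passes 120 N, or if a joint passes its speed limit or range.

ROBOT

A 6-joint arm with a two-finger parallel gripper is mounted at the origin on the work surface. World frame = base frame: x ahead of the robot, y to its left, z up, the work surface at z = 0. Lengths are in m, angles in rad, forces in N, time in s.
With the tool pointing down it reaches from about 0.35 to 0.975 m from the base axis. Payload 7.1 kg.
Tool frame: the origin (TCP) lies midway between the tips of the shut fingers; the grasp point (between the pads) lies 19 mm behind it; z points along the fingers, x is the direction in which the jaws open and shut, and the axes are right-handed (so a half turn about z gives the same grasp; the last joint's range is limited). The gripper opens to 88 mm and grips with 3 to 60 N. Pads are 20 mm wide; open, the fingers measure 115 mm over their backs; the gripper's body (75 mm by 178 mm) begins 61 mm behind the grasp point.
Start: joints at [-1.353, 0.423, 1.63, -0, 1.089, -0.019], TCP at [0.147, -0.608, 0.223] pointing down, gripper open.
Joint ranges: [-3, 3], [-0.9, 2.11], [0.09, 2.58], [-1.31, 4.45], [0.11, 2.69], [-2.54, 2.54]. Speed limits (rad/s): [2.39, 2.39, 3.01, 3.14, 3.14, 3.14].

INTERFACE

Orientations are given as a unit quaternion [x, y, z, w].
In Python, from plant import manip gives the robot as it stands. The module is installed in compiled form; this text tells all that it offers. Calls block until the motion is done:
- manip.move_pose(position, orientation): joint-space move of the TCP to a pose.
- manip.move_straight(position, v=0.15, rotation=None, contact_N=None): straight line of the TCP; rotation=None keeps the orientation; v is the mean speed in m/s. With contact_N (N) it stops when the force on the tool has changed by that much, and returns True; else False.
- manip.move_j(angles): joint-space move.
- manip.gripper_open() and manip.gripper_close(): open the fingers fully, or close them until they stop; the grip force is fixed at half the most.
- manip.sleep(seconds).
- manip.ik(position, orientation): joint angles nearest the present ones, or None.
- manip.grab_frame(name): name is "side" or "top"; returns the picture (384x512x3 uint8, blue, green, red); there is no depth.
- manip.get_calibration(name): a dict with "mtx" (3x3 intrinsics, pixels), "R" (3x3) and "t" (3): a world point X has camera coordinates R X + t. Camera axes: x right, y down, z forward; pixel columns grow to the right and rows downward; lengths in m; the calibration is good to about 2 mm. A picture is of the moment at which its call begins. get_calibration takes no time and is no camera call.
A pose or a line that the arm cannot do raises manip.Unreachable and nothing moves.
- manip.hand_in(): hands the job in, once; it reports no verdict.
Trained networks look in the newest picture that a camera, given by its name, has taken for a name from the list of things; names that differ only in an ending like _2 or _b are one class to them, and where a whole thing is asked for, a point or a joint stands for the part that bears it (a point fixed in the world has none). Each returns a list of dicts, best first, with "conf" (0 to 1); they miss things now and then, are a little off and sometimes report something else, mostly with a low value. They report only what shows in the picture. A call takes as long as a camera call. They do not tell look-alikes from the thing itself.
- manip.find_in(query, camera): "rect" ([left, top, right, bottom] in pixels, round what is visible of it).
Readings, each from a call of its own:
- manip.get_time_s(): time.
- manip.get_qpos(): joint angles.
- manip.get_qd(): joint speeds.
- manip.get_effort(): joint torques, N m.
- manip.get_tool_pos(): TCP position.
- manip.get_tool_rot(): TCP orientation.
- manip.get_contact_force(): force on the tool from outside, world axes, zero at the start.
- manip.get_torque(): the same for the moment, N m.
- manip.get_gripper_width(): opening from 0.0 (shut) to 1.0 (fully open).
Only numpy, scipy, OpenCV 4.12 (cv2) and the standard library are available. Lean on these libraries where they do the work, as an engineer would, in place of code of your own. Each camera call takes 0.05 s, during which the arm holds its last target. There are 200 camera calls.

## Working session

There is one attempt and no reset: what is moved stays moved. The work goes in short steps, each a Python script; the robot and the scene stay as the last script left them, time stands still between calls to the robot, and variables do not carry over. Pictures are saved under pics/ and viewed, about 8 in all and at most 12, crops included, and the job is handed in when it is done.

```bash
mkdir -p pics; python3 - <<'E'
from plant import manip
import cv2
for c in("top","side"):
    im=manip.grab_frame(c); cv2.imwrite(f"pics/{c}0.png",im)
    k=manip.get_calibration(c); print(c,k["mtx"].tolist(),k["R"].round(4).tolist(),k["t"].round(4).tolist())
    for q in("kit","stone","bottle","cap","sister","scale","pin_holder","gem_tester","loupe","locket"):
        print(q,[(round(d["conf"],2),[round(float(x)) for x in d["rect"]]) for d in manip.find_in(q,c)[:3]])
print(manip.get_time_s(),manip.get_tool_rot())
E
```

```text
top [[403.7604319846201, 0.0, 254.5508542813895], [0.0, 403.7604319846201, 187.03036601652133], [0.0, 0.0, 1.0]] [[-0.0231, -0.9997, 0.0026], [-0.9826, 0.0223, -0.1842], [0.1841, -0.0068, -0.9829]] [-0.059, 0.5968, 0.9432]
kit [(0.73, [107, 156, 213, 237])]
stone [(0.84, [268, 208, 297, 226])]
bottle []
cap [(0.76, [326, 163, 345, 184]), (0.7, [314, 230, 333, 250]), (0.68, [347, 195, 366, 215])]
sister [(0.9, [122, 172, 144, 198]), (0.36, [379, 150, 408, 186])]
scale []
pin_holder [(0.96, [378, 150, 412, 185])]
gem_tester [(0.87, [152, 109, 215, 126])]
loupe [(0.6, [304, 265, 317, 290])]
locket [(0.67, [216, 255, 230, 264])]
side [[419.0439152870732, 0.0, 259.0551014148411], [0.0, 419.0439152870732, 191.6837172688855], [0.0, 0.0, 1.0]] [[0.9561, -0.2923, 0.0198], [-0.1418, -0.5208, -0.8418], [0.2564, 0.8021, -0.5394]] [-0.6095, 0.1022, 0.9459]
kit [(0.68, [188, 140, 272, 194])]
stone [(0.9, [217, 220, 246, 246])]
bottle []
cap [(0.96, [244, 228, 265, 252]), (0.79, [257, 274, 281, 302]), (0.73, [286, 252, 311, 276])]
sister [(0.69, [223, 131, 240, 155]), (0.67, [217, 221, 243, 247]), (0.3, [245, 227, 265, 248])]
scale [(0.65, [311, 194, 368, 234])]
pin_holder [(0.91, [313, 251, 350, 331])]
gem_tester [(0.59, [285, 152, 319, 182])]
loupe [(0.82, [155, 254, 182, 270])]
locket [(0.42, [173, 200, 184, 209])]
1.1 [ 7.85690851e-01 -6.18619339e-01 -4.18906350e-07 -9.88169214e-06]
```

```bash
python3 - <<'E'
import cv2,numpy as np
t=cv2.imread("pics/top0.png");s=cv2.imread("pics/side0.png")
a=cv2.resize(t[100:310,90:430],(800,494),interpolation=cv2.INTER_CUBIC); cv2.imwrite("pics/top0c.png",a)
b=cv2.resize(s[120:340,140:400],(700,592),interpolation=cv2.INTER_CUBIC); cv2.imwrite("pics/side0c.png",b)
E
```

```text
(no output)
```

View pics/top0c.png

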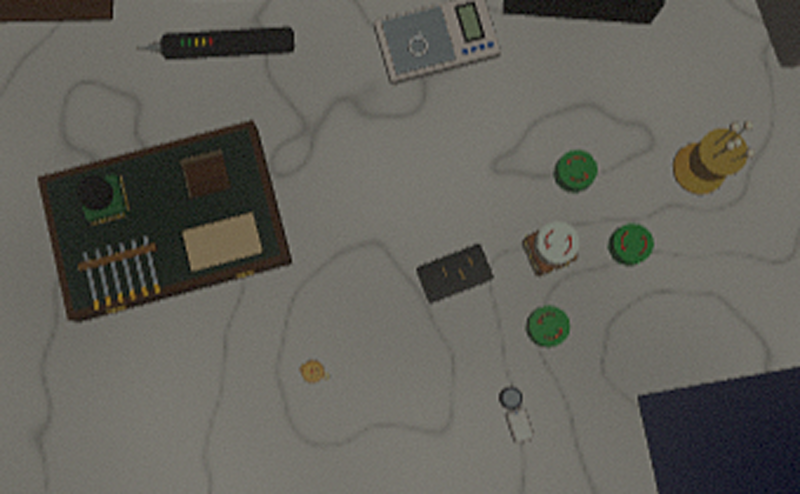

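View pics/side0c.png

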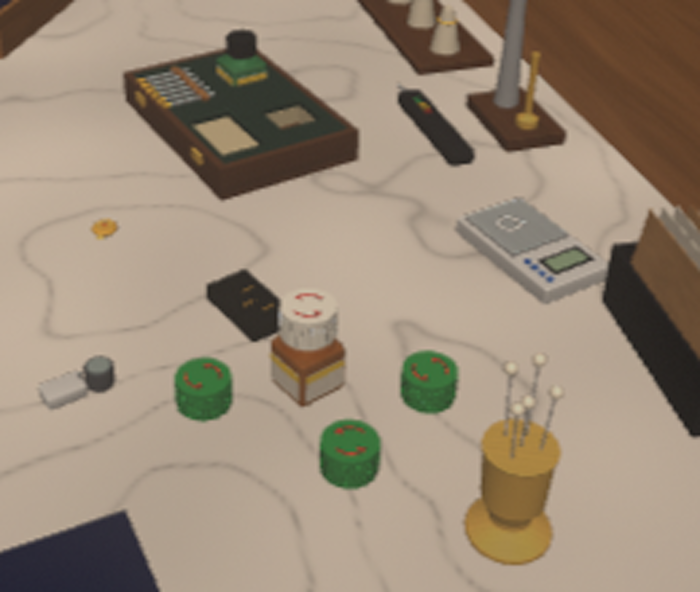

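White caps: only one, at top-image (327,203), on the amber bottle. The three green caps, at about (335,173), (357,204) and (323,239), are look-alikes. The stone is at (283,216) and the kit at (160,196). I'll fit box silhouettes in both cameras.

```bash
cat >h.py <<'E'
import cv2,numpy as np
from plant import manip
from scipy.optimize import minimize
C={c:manip.get_calibration(c) for c in("top","side")}
def proj(P,c):
    k=C[c]; q=np.atleast_2d(P)@k["R"].T+k["t"]; q=q@k["mtx"].T; return q[:,:2]/q[:,2:]
def ray(u,v,c,z):
    k=C[c]; d=k["R"].T@np.linalg.solve(k["mtx"],[u,v,1]); o=-k["R"].T@k["t"]; return o+d*(z-o[2])/d[2]
def place(P,x,y,a):
    c,s=np.cos(a),np.sin(a); P=np.asarray(P,float); return np.c_[P[:,0]*c-P[:,1]*s+x,P[:,0]*s+P[:,1]*c+y,P[:,2]]
def box(sx,sy,z0,z1): return [(i*sx/2,j*sy/2,z) for i in(-1,1) for j in(-1,1) for z in(z0,z1)]
def cyl(r,z0,z1): return [(r*np.cos(t),r*np.sin(t),z) for t in np.linspace(0,2*np.pi,24,endpoint=False) for z in(z0,z1)]
def sil(parts,p,c,sh=(384,512)):
    S=4; m=np.zeros((sh[0]*S,sh[1]*S),np.uint8)
    for P in parts:
        q=(proj(place(P,*p),c)+.5)*S*16-8
        cv2.fillConvexPoly(m,cv2.convexHull(q.round().astype(np.int32)),255,cv2.LINE_8,4)
    return cv2.resize(m,(sh[1],sh[0]),interpolation=cv2.INTER_AREA)/255.
def fit(parts,masks,p0):
    "masks: {cam: float mask}; x,y,yaw minimising the silhouette difference"
    f=lambda p:sum(np.abs(sil(parts,p,c)-m).sum() for c,m in masks.items())
    p0=np.array(p0,float); s=np.vstack([p0,p0+[.01,0,0],p0+[0,.01,0],p0+[0,0,.1]])
    r=minimize(f,p0,method="Nelder-Mead",options=dict(initial_simplex=s,xatol=1e-4,fatol=.1)); return r.x,r.fun
def rectify(im,c,p,z,half,mm=.5):
    "view of plane z in frame p=(x,y,yaw); rows -y.. up, cols x, mm per px"
    h=half; W=np.array(place([(-h,h,z),(h,h,z),(h,-h,z),(-h,-h,z)],*p)); n=2000*h/mm
    H=cv2.getPerspectiveTransform(proj(W,c).astype(np.float32),np.float32([[0,0],[n,0],[n,n],[0,n]]))
    return cv2.warpPerspective(im,H,(int(n),int(n)),flags=cv2.INTER_CUBIC)
E
cat >m1.py <<'E'
from h import *
T={c:cv2.imread(f"pics/{c}0.png") for c in C}
def blob(c,uv,pad,thr):
    g=T[c].max(2); m=np.uint8(g<thr); u,v=uv
    n,l,s,_=cv2.connectedComponentsWithStats(m,connectivity=4)
    b=l[v-pad:v+pad,u-pad:u+pad]; i=np.bincount(b[b>0]).argmax(); m=np.uint8(l==i)
    m=cv2.morphologyEx(m,cv2.MORPH_CLOSE,np.ones((3,3)))
    cs,_=cv2.findContours(m,0,2); cv2.drawContours(m,cs,-1,1,-1); return m.astype(float)
for c,pts in(("top",[(180,150),(283,235),(160,196),(283,217)]),("side",[(200,210),(217,252),(230,167),(228,230)])):
    print(c,[T[c][v,u].tolist() for u,v in pts])
for n,uvs,P,z,thr in(("kit",[(160,196),(230,167)],[box(.16,.24,0,.036)],.03,(75,110)),("stone",[(283,217),(228,230)],[box(.042,.075,.003,.016),box(.038,.071,0,.016)],.01,(65,85))):
    ms={c:blob(c,uv,6,t) for c,uv,t in zip(C,uvs,thr)}
    for cs in(["top"],["side"],["top","side"]):
        best=min((fit(P,{c:ms[c] for c in cs},[*ray(*uvs[0],"top",z)[:2],a]) for a in((-.2,.2) if n=="kit" else (-.2,.2,1.4,1.8))),key=lambda r:r[1])
        print(n,cs,best[0].round(4),round(best[1],1),[int(ms[c].sum()) for c in cs])
for u,v in((326.7,203.3),): print("cap top",ray(u,v,"top",.08).round(3))
for n,u,v in(("g1",335,173),("g2",357,204),("g3",323,239)): print(n,ray(u,v,"top",.026).round(3))
E
python3 m1.py
```

```text
top [[102, 111, 113], [104, 109, 111], [27, 31, 26], [42, 48, 49]]
side [[150, 167, 184], [124, 149, 149], [41, 48, 47], [41, 45, 49]]
kit ['top'] [0.5912 0.1688 0.2466] 135.1 [6154]
kit ['side'] [0.5925 0.172  0.2453] 134.5 [3131]
kit ['top', 'side'] [0.5916 0.1688 0.2461] 310.6 [6154, 3131]
stone ['top'] [ 0.5276 -0.1431  0.349 ] 33.8 [479]
stone ['side'] [ 0.5273 -0.1435  0.2597] 92.9 [436]
stone ['top', 'side'] [ 0.5277 -0.1433  0.3185] 134.5 [479, 436]
cap top [ 0.547 -0.244  0.08 ]
g1 [ 0.633 -0.28   0.026]
g2 [ 0.551 -0.331  0.026]
g3 [ 0.465 -0.24   0.026]
```

```bash
cat >m2.py <<'E'
from h import *
out=[]
for c,p in(("top",(.5912,.1688,.2466)),("side",(.5925,.172,.2453))):
    im=cv2.imread(f"pics/{c}0.png")
    r=rectify(im,c,p,.036,.135,.7); r=cv2.convertScaleAbs(r,alpha=2.2 if c=="top" else 1.5)
    n=r.shape[0]; px=lambda q:np.int32([[n/2+x/.0007,n/2-y/.0007] for x,y in q])
    sq=lambda cx,cy,a,b:[(cx-a/2,cy-b/2),(cx+a/2,cy-b/2),(cx+a/2,cy+b/2),(cx-a/2,cy+b/2)]
    for q in(sq(0,0,.16,.24),sq(.036,-.055,.047,.047),sq(.036,.055,.047,.047)): cv2.polylines(r,[px(q)],True,(0,0,255),1)
    for k in range(-12,13,2): cv2.putText(r,str(k*10),(2,int(n/2-k/.07)),0,.3,(0,255,255)); cv2.putText(r,str(k*10),(int(n/2+k/.07)-6,n-3),0,.3,(0,255,255))
    out.append(r)
cv2.imwrite("pics/kit0.png",np.hstack(out)); print(out[0].shape)
E
python3 m2.py
```

```text
(385, 385, 3)
```

View pics/kit0.png

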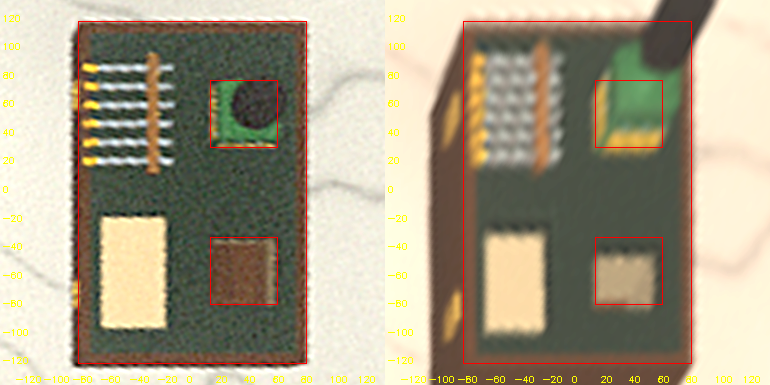

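```bash
cat >>h.py <<'E'
from scipy.spatial.transform import Rotation as Ro
def down(a): return Ro.from_matrix(np.array([[np.cos(a),np.sin(a),0],[np.sin(a),-np.cos(a),0],[0,0,-1]]).T).as_quat()
def at(p,z,a): manip.move_pose([p[0],p[1],z],down(a))
def line(p,z,v=.15,**k): return manip.move_straight([p[0],p[1],z],v=v,**k)
E
cat >s1.py <<'E'
from h import *
# openings in the kit from the top picture
f=(.5912,.1688,.2466); im=cv2.imread("pics/top0.png"); r=rectify(im,"top",f,.036,.135,.25)
n=r.shape[0]
m=np.uint8(r.max(2)>65); m[:, :int(n*.2)]=0; m[:n//2]=0; m[:,n//2:]=0
cs,_=cv2.findContours(m,0,2); R=cv2.minAreaRect(max(cs,key=cv2.contourArea)); (u,v),wh,ang=R
b=((u-n/2)*.00025,(n/2-v)*.00025); print("bed kit",np.round(b,4),np.round(np.array(wh)*.25,1),ang,"world",place([(b[0],b[1],0)],*f)[0])
p=(.5276,-.1431); a=.34
t0=manip.get_time_s()
at(p,.08,a-np.pi/2); line(p,.009); manip.gripper_close(); w1=manip.get_gripper_width()*88
manip.gripper_open(); line(p,.05); at(p,.05,a); line(p,.0105); manip.gripper_close(); w2=manip.get_gripper_width()*88
manip.gripper_open(); line(p,.08)
manip.move_pose([.45,-.45,.2],down(a))
print("w",w1,w2,manip.get_time_s()-t0)
cv2.imwrite("pics/top1.png",manip.grab_frame("top")); cv2.imwrite("pics/side1.png",manip.grab_frame("side"))
import m1
T={c:cv2.imread(f"pics/{c}1.png") for c in C}; m1.T.update(T)
P=[box(.042,.075,.003,.016),box(.038,.071,0,.016)]
for c,uv,t in(("top",(283,217),65),("side",(228,230),85)): print(c,fit(P,{c:m1.blob(c,uv,6,t)},[*p,a]))
E
python3 s1.py | grep -v "^\(kit\|stone\|g[123]\)"
```

```text
bed kit [-0.0419 -0.0556] [78.8 46.8] 90.0 world [0.56417032 0.10463574 0.        ]
w 74.65288568403018 41.720711960863504 9.4167
top [[102, 111, 113], [104, 109, 111], [27, 31, 26], [42, 48, 49]]
side [[150, 167, 184], [124, 149, 149], [41, 48, 47], [41, 45, 49]]
cap top [ 0.547 -0.244  0.08 ]
top (array([ 0.52726672, -0.14412018,  0.33555595]), np.float64(32.839215686274514))
side (array([ 0.49965923, -0.09985214,  1.00420391]), np.float64(8875.8))
```

```bash
cat >s2.py <<'E'
from h import *
p=(.5276,-.1431); a=.34; b=(.5645,.1056); ab=.250
t0=manip.get_time_s()
at(p,.06,a); line(p,.0105,v=.2); manip.gripper_close(); print("w",manip.get_gripper_width()*88)
line(p,.09); at(b,.075,ab); line(b,.052); manip.sleep(.2); print("hover F",manip.get_contact_force())
cv2.imwrite("pics/side2.png",manip.grab_frame("side"))
c=line(b,.0387,v=.03,contact_N=5); print("contact",c,manip.get_tool_pos(),manip.get_contact_force(),manip.get_gripper_width()*88,manip.get_time_s())
im=manip.grab_frame("side"); cv2.imwrite("pics/side3.png",im)
s=np.hstack([cv2.resize(cv2.imread(f"pics/side{i}.png")[110:210,170:290],(396,330),interpolation=cv2.INTER_CUBIC) for i in(2,3)]); cv2.imwrite("pics/place.png",s)
E
python3 s2.py
```

```text
w 41.67071740118223
hover F [ 0.24757479 -0.54047591 -0.55016244]
contact True [0.56418727 0.10563126 0.03856436] [-0.07207218 -0.42153674  5.27581021] 41.33275470734097 15.7917
```

View pics/place.png

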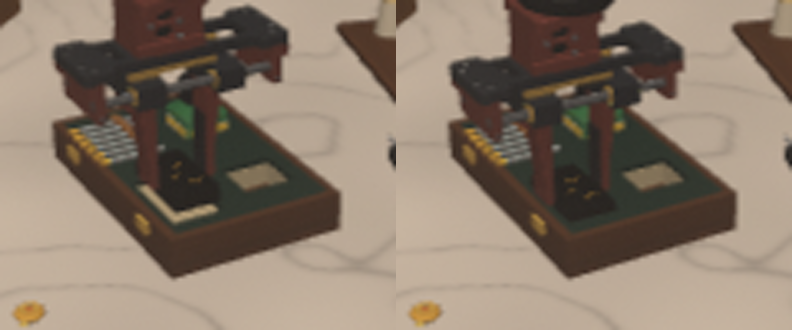

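The stone reached the bed floor with no side force. Next I release it, square the bottle up between the jaws along both axes, and carry it to the well.

```bash
cat >s3.py <<'E'
from h import *
b=(.5645,.1056); p=(.5473,-.243); a=.35; w=(.6401,.1257); ab=.250
manip.gripper_open(); line(b,.12,v=.25)
at(p,.12,a); cv2.imwrite("pics/side4.png",manip.grab_frame("side")); line(p,.031,v=.2); manip.gripper_close(); print("w1",manip.get_gripper_width()*88)
manip.gripper_open(); line(p,.11,v=.25); at(p,.11,a-np.pi/2); line(p,.031,v=.2); manip.gripper_close(); print("w2",manip.get_gripper_width()*88)
line(p,.12); at(w,.10,ab-np.pi/2); line(w,.078); manip.sleep(.2); print("hover F",manip.get_contact_force(),manip.get_gripper_width()*88,manip.get_time_s())
cv2.imwrite("pics/side5.png",manip.grab_frame("side")); cv2.imwrite("pics/top5.png",manip.grab_frame("top"))
s=[cv2.imread("pics/side5.png")[90:210,170:300],cv2.imread("pics/side4.png")[110:230,160:290]]
cv2.imwrite("pics/well.png",np.hstack([cv2.resize(i,(396,366),interpolation=cv2.INTER_CUBIC) for i in s]))
E
python3 s3.py
```

```text
w1 43.50989916497176
w2 44.174977419157585
hover F [-0.57855467  0.21913109 -1.2678166 ] 43.667039557981504 26.5333
```

View pics/well.png

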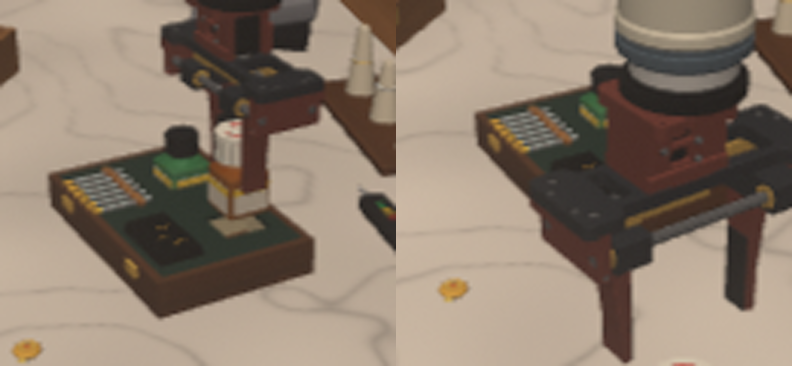

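The stone sits in its bed, and the bottle hangs upright over the well. Now I lower it.

```bash
cat >s4.py <<'E'
from h import *
w=(.6401,.1257)
c=line(w,.0385,v=.05,contact_N=6); print(c,manip.get_tool_pos().round(4),manip.get_contact_force().round(2),manip.get_time_s())
E
python3 s4.py
```

```text
True [0.6393 0.1256 0.0391] [-1.18 -0.8   3.9 ] 27.3667
```

```bash
cat >s5.py <<'E'
from h import *
w=(.6401,.1257); a=.25-np.pi/2
manip.gripper_open(); line(w,.064,v=.1); manip.sleep(.2)
cv2.imwrite("pics/side6.png",manip.grab_frame("side")); cv2.imwrite("pics/top6.png",manip.grab_frame("top"))
F0=manip.get_contact_force(); manip.gripper_close(); print("w",manip.get_gripper_width()*88,manip.get_qpos().round(2),F0.round(2),manip.get_contact_force().round(2))
for z in(.061,.0587): line(w,z,v=.01); print(manip.get_tool_pos().round(4),manip.get_contact_force().round(2))
print(manip.get_time_s())
cv2.imwrite("pics/cap.png",cv2.resize(cv2.imread("pics/side6.png")[90:210,170:300],(600,554),interpolation=cv2.INTER_CUBIC))
E
python3 s5.py
```

```text
w 42.804083511760545 [0.18 0.66 1.65 0.   0.84 1.5 ] [ 0.14 -0.19 -0.35] [-0.81 -0.36  0.96]
[0.6403 0.1257 0.0616] [-3.64  0.48  6.18]
[0.6403 0.1258 0.0596] [-2.25 -0.25  8.98]
30.5
```

View pics/cap.png

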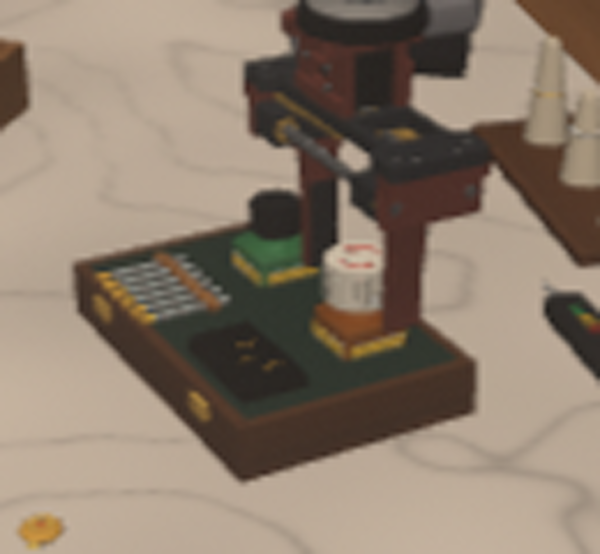

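The bottle is home and the stone is in its bed. The press force is about 9.3 N, roughly 4.4 mm of travel, so I press slightly deeper and turn.

```bash
cat >s6.py <<'E'
from h import *
w=(.6401,.1257); a=.25-np.pi/2
line(w,.0579,v=.01); print(manip.get_tool_pos().round(4),manip.get_contact_force().round(2))
for d in(.35,.7,1.05):
    at(w,.0579,a+d); print(d,manip.get_tool_pos().round(4),manip.get_contact_force().round(2),"Mz",manip.get_torque().round(2),manip.get_gripper_width()*88)
print(manip.get_time_s(),manip.get_qpos().round(2))
cv2.imwrite("pics/side7.png",manip.grab_frame("side"))
cv2.imwrite("pics/turn.png",cv2.resize(cv2.imread("pics/side7.png")[90:210,170:300],(600,554),interpolation=cv2.INTER_CUBIC))
E
python3 s6.py
```

```text
[0.6404 0.1258 0.059 ] [-2.81 -0.88 10.38]
0.35 [0.6411 0.126  0.0592] [-2.15  0.66  8.74] Mz [-0.02  0.24  0.04] 42.98737389400071
0.7 [0.641  0.1261 0.0592] [-1.19  1.74 10.73] Mz [0.14 0.34 0.04] 43.07004810576112
1.05 [0.6409 0.1261 0.0592] [-2.28  1.55  9.51] Mz [0.08 0.32 0.04] 42.913259978916194
32.025 [0.18 0.67 1.65 0.   0.82 0.45]
```

View pics/turn.png

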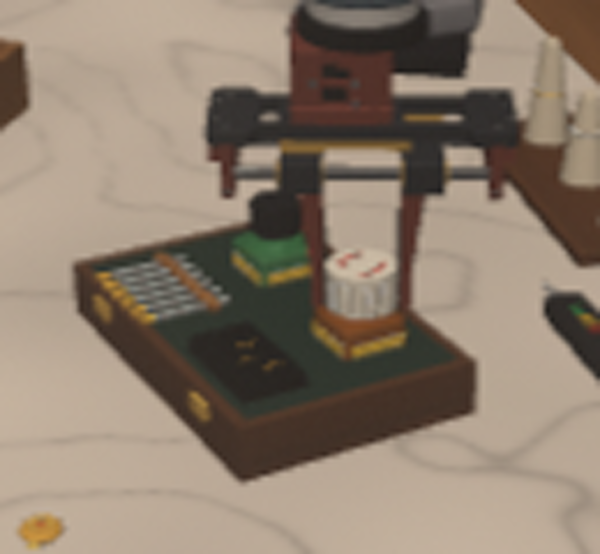

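```bash
cat >s7.py <<'E'
from h import *
w=manip.get_tool_pos()[:2]
for z in(.066,.072,.09): line(w,z,v=.03); manip.sleep(.1); print(z,manip.get_contact_force().round(2),manip.get_gripper_width()*88)
line(w,.132,v=.05); manip.sleep(.3); print(manip.get_tool_pos().round(4),manip.get_contact_force().round(2),manip.get_time_s())
cv2.imwrite("pics/side8.png",manip.grab_frame("side")); cv2.imwrite("pics/top8.png",manip.grab_frame("top"))
cv2.imwrite("pics/lift.png",cv2.resize(cv2.imread("pics/side8.png")[70:210,170:300],(557,600),interpolation=cv2.INTER_CUBIC))
E
python3 s7.py
```

```text
0.066 [ 0.12 -0.42 -0.35] 42.728746773091984
0.072 [-0.13 -0.22 -0.43] 42.5811249022981
0.09 [ 0.47 -0.59 -1.25] 42.80347040908582
[0.6408 0.126  0.1317] [ 0.78 -0.63 -0.95] 35.1917
```

View pics/lift.png

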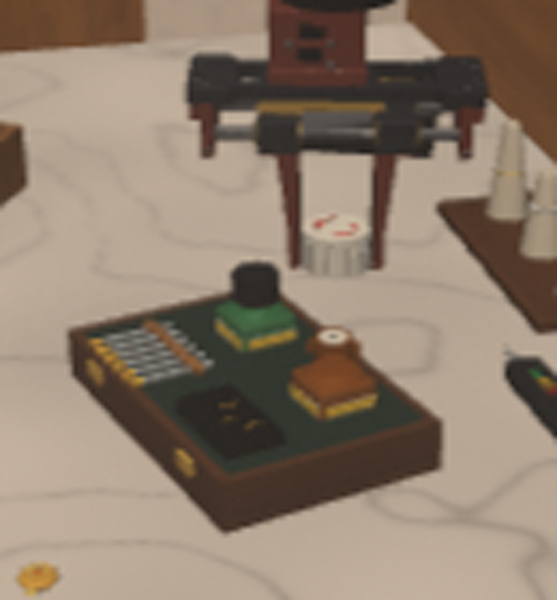

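The bottle is open and standing in its well, the stone is in its bed, and the cap is held level above it.

```bash
python3 -c "
from plant import manip
manip.sleep(.3); print(abs(manip.get_qd()).max(), manip.get_gripper_width()*88); manip.hand_in(); print(manip.get_time_s())"
```

```text
0.0012553291633176232 42.89412166058568
the job is handed in; nothing more can be done
the job is handed in; nothing more can be done
```

The job is handed in at about 35.5 s of the 54 s limit; no verdict is reported. The touchstone lies in its bed and the acid bottle stands open in its well. The gripper holds the white cap level and still, about 5 cm above it.

- **Stone:** I squared it up between the jaws and laid it in. It touched the bed floor at tool height 38.6 mm (38.5 mm expected), with less than 0.5 N of side force.
- **Bottle:** I gripped it by its body and lowered it into the well. It touched the floor at 39.1 mm (39.0 mm expected). Side force there was about 1.4 N, so it probably leaned slightly against the well wall.
- **Cap:** I pressed it with about 10 N (near 5 mm of travel, judged from the force), then turned it 1.05 rad anticlockwise. As it lifted, the wrist force stayed between about 0 and −1.3 N, so nothing was catching.
- **Last checks:** The final side picture shows the stone and open bottle in place and the cap level above the neck. The arm was still and the grip was 42.9 mm wide on the 43 mm cap.
- **Disagreements and gaps:**
    - The top camera read about 1 mm off after the squaring-up, which I corrected for.
    - The first kit fits from the two cameras differed by about 3 mm in y. I used the top camera's.
    - The side-camera refit of the stone after squaring failed, and I ignored it.
    - I did not re-measure the final stone and bottle positions numerically, or check the other counter items beyond that last cropped picture.

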